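Fit the loose knob on the switch panel and hold it pressed

TASK

The black fan knob has come off the white switch panel and stands on the yellow tiled ledge. Pick it up, turn it so that the flat in its bore matches the flat of the panel's D-shaped shaft, push it fully home on the shaft and press knob and shaft right in against the spring so that the fan runs. Finish still holding the knob pressed in, without letting go, and leave the mug, bottle, comb and toothbrush as they are.

Things in the scene. Friction and masses are not known exactly. Their poses are not given: they have to be found in the camera images.
- knob_center (a point): Loose black knob, 46 mm tall, 50 g, standing bore down; point on its axis, half-way up (23 mm). z up. Round skirt 40 mm across, 16 mm tall; on it an upright finger bar 38 mm long (x), 14 mm thick (y), from 16 to 46 mm above the underside, centred: grip it across y. A pointer nib sticks out 7 mm from the skirt at +x; a pale line marks the +x half of the bar's top.
- knob_bore (a point): Centre of the bore's mouth in the knob's underside, same axes as the knob. The bore is a D-shaped blind hole on the knob's axis, 12 mm deep, 17.6 mm in diameter, its flat on the +x side (the pointer nib's side), 4.2 mm from the axis.
- shaft_tip (a point): Upper end, on the axis, of the steel D shaft standing 20 mm out of the panel's top; moves with it. z up. 16 mm in diameter, flat facing +x, 3.5 mm from the axis; top 2 mm bevelled by about 1 mm. It cannot turn. The knob goes on when its x points along the shaft's x (play 0.8 mm, 0.2 rad). Fully home, the bore's end rests on the tip: knob's underside 12 mm below the tip.
- shaft (a joint): How far the spring-loaded shaft is pressed down into the panel: 0 = out, 0.006 m = fully in, at a stop. It starts to give at about 2.5 N, is fully in at about 6 N and springs back when let go. With it fully in, the seated knob clears the panel by 2 mm. The fan runs while it is in by more than about 3.5 mm.
- panel: White plastic switch panel, fixed on the ledge: a box 100 mm (x) by 160 mm (y), 45 mm high; origin at the centre of its underside, same axes as the shaft. The shaft stands 35 mm from its centre towards -y; two small toggles stand 17 mm high on its top, 22 and 55 mm from its centre towards +y.
- mug: Stainless steel mug, 76 mm in diameter, 85 mm tall, handle at its +y; origin at the centre of its underside. Leave it alone.
- bottle: Green glass bottle with a twist cap, 54 mm in diameter, 130 mm tall; origin at the centre of its underside. Leave it alone.
- comb: Black plastic comb lying flat, 170 mm long (along y), 32 mm wide, 5 mm thick; origin at the middle of its underside. Leave it alone.
- toothbrush: Orange toothbrush lying flat, 170 mm long (along x), its head (at +x) in a clear slotted cap 20 mm tall; origin on its underside, about its middle. Leave it alone.
- ledge: Fixed ledge of yellow glazed tile, 500 mm (x) by 920 mm (y), its top 20 mm above the work surface; origin at the centre of its underside. Everything stands on it.
Mind the look-alikes: they are no part of the job. There is more than one size of the part that bears knob_center; the job needs the middle-sized.

How it is judged:
At the end, for the whole second after the job is handed in: The shaft is pressed in over 3.5 mm of its 6; the knob sits home on it (centre within 4 mm of its axis and under 12.5 mm above its tip; 11 when home; upright within 0.15 rad, flats matched within 0.3 rad); the fingers are on the knob with over 2 N (value of joint shaft above 0.0035 m and horizontal distance between knob_center and shaft_tip below 0.004 m and z of knob_center in the frame of shaft_tip below 0.0125 m and angle between the x axis of knob_center and the x axis of shaft_tip, either way round below 0.3 rad and angle between knob_center's own z axis and vertical below 0.15 rad and contact force between the fingers and knob above 2 N); the arm keeps its last pose, push and grip.
It fails at once if the mug is pushed more than 30 mm or tipped over (distance of mug from where it was at the start of the episode above 0.03 m or angle between mug's own z axis and vertical above 0.4 rad).
It fails at once if the bottle is pushed more than 30 mm or tipped over (distance of bottle from where it was at the start of the episode above 0.03 m or angle between bottle's own z axis and vertical above 0.4 rad).
It fails at once if the comb is pushed more than 30 mm or tipped over (distance of comb from where it was at the start of the episode above 0.03 m or angle between comb's own z axis and vertical above 0.4 rad).
It fails at once if the toothbrush is pushed more than 30 mm or tipped over (distance of toothbrush from where it was at the start of the episode above 0.03 m or angle between toothbrush's own z axis and vertical above 0.4 rad).
It also fails if it takes over 35 s, if anything falls off the work surface, if the arm or the gripper's body presses on something with over 40 N, if the wrist force passes 120 N, or if a joint passes its speed limit or range.

ROBOT

A 6-joint arm with a two-finger parallel gripper is mounted at the origin on the work surface. World frame = base frame: x ahead of the robot, y to its left, z up, the work surface at z = 0. Lengths are in m, angles in rad, forces in N, time in s.
With the tool pointing down it reaches from about 0.4 to 0.825 m from the base axis. Payload 7 kg.
Tool frame: the origin (TCP) lies at the centre of the arm's flange, where the gripper is bolted on; the fingertips stand 178 mm ahead of it and the grasp point (between the pads) lies arm.tcp_to_grasp ahead of it (arm.tcp_to_grasp is the distance from the TCP to the grasp point, in m); z points along the fingers, y is the direction in which the jaws open and shut (so a half turn about z gives the same grasp; the last joint's range is limited). The gripper opens to 88 mm and grips with 3 to 60 N. Pads are 19 mm wide; open, the fingers measure 130 mm over their backs; the gripper's body (78 mm by 193 mm) begins 47 mm behind the grasp point.
Start: joints at [-0.904, 0.359, 0.012, 0, -1.224, -0.288], TCP at [0.25, -0.627, 0.405] pointing down, gripper open.
Joint ranges: [-3.07, 3.07], [-1.43, 2.12], [-1.02, 1.25], [-3.03, 1.67], [-3.05, -0], [-3.03, 3.03]. Speed limits (rad/s): [2.39, 2.39, 3.01, 3.14, 3.14, 3.14].

INTERFACE

Orientations are given as [roll, pitch, yaw] about the fixed x, y, z axes, in that order (R = Rz(yaw) Ry(pitch) Rx(roll)).
In Python, from station import arm gives the robot as it stands.
- The arm moves only by the tool move_arm, never from a script. Its argument "deltas" is a list of rows, each a list of 6 numbers: the shift along the world's x, y, z in mm, then the turn, a rotation vector about the world's x, y, z in degrees. In form: [[tx, ty, tz, ax, ay, az], ...]. A call has exactly 5 rows; each row shifts and turns the commanded pose from where the row before left it; what a row does not reach is not made up. A row lasts 1/12 s, in which the tool goes at most 41.7 mm and 7.16 degrees, less where a joint would pass 70% of its speed; a pose out of reach is approached as far as the arm can. A call with a gripper value outside its range is refused whole. "claw" is the closure in counts, from 0 (fully open) to 255 (shut), set as the call begins (left out, the last holds). The fingers move at their own pace and stop on an object; "squeeze" is the grip in N (left out, the last holds). Time passes only in rows, so rows that do not move let the fingers close, or fill a call up. It gives the time, the measured TCP pose, the force and the opening at its end, in the units of the state.
- arm.get_state(): the state, without advancing time (a new reading comes with each control period).
- arm.grab_frame(name): name is "side" or "top" or "wrist"; returns the picture (420x560x3 uint8, red, green, blue); there is no depth.
- arm.calibration(name): a dict with "intrinsics" (3x3 intrinsics, pixels), "T" (4x4, takes a point from camera to world coordinates); the wrist camera has in their place "mount" (4x4, takes a point from camera to tool coordinates, whose origin is the TCP and whose axes are the flange's). Camera axes: x right, y up, looking along -z (the intrinsics and any distortion apply to the point x, -y, -z); pixel columns grow to the right and rows downward; lengths in m; the calibration is good to about 2 mm. A picture is of the moment at which its call begins: read the wrist's pose just before it. calibration takes no time and is no camera call.
- arm.job_done(): hands the job in, once; it reports no verdict.
Trained networks look in the newest picture that a camera, given by its name, has taken for a name from the list of things; names that differ only in an ending like _2 or _b are one class to them, and where a whole thing is asked for, a point or a joint stands for the part that bears it (a point fixed in the world has none). Each returns a list of dicts, best first, with "score" (0 to 1); they miss things now and then, are a little off and sometimes report something else, mostly with a low value. They report only what shows in the picture. A call takes as long as a camera call. They do not tell look-alikes from the thing itself.
- arm.spot_in(thing, camera): "xy" ([column, row] in pixels, amid what is visible of it).
- arm.masks_of(thing, camera): "pixels" (420x560 bool, what is visible of it) and "xy" ([column, row] in pixels, amid what is visible of it).
- arm.spot_point(thing, camera): "xy" ([column, row] in pixels: a listed point, or the origin of a listed thing).
The state is a dict: "t": time; "q": joint angles; "qd": joint speeds; "joint_efforts": joint torques, N m; "eef_pos": TCP position; "ee_rot": TCP orientation; "force": force on the tool from outside, world axes, zero at the start; "moment": the same for the moment, N m; "width": finger opening in m.
Only numpy, scipy, OpenCV 4.12 (cv2) and the standard library are available. Lean on these libraries where they do the work, as an engineer would, in place of code of your own. Each camera call takes 0.05 s, during which the arm holds its last target. There are 200 camera calls.

## Working session

There is one attempt and no reset: what is moved stays moved. The work goes in short steps, Python scripts to look and compute and a tool call to move; the robot and the scene stay as the last step left them, time stands still between calls to the robot, and variables do not carry over. Pictures are saved under pics/ and viewed, about 8 in all and at most 12, crops included, and the job is handed in when it is done.

Besides the shell and the picture viewer there is one more tool, called after "Request:" in YAML: its name, and indented under it one key for each argument. move_arm: Moves the arm, as the interface text tells. Its arguments: {"type":"object","properties":{"deltas":{"type":"array","items":{"type":"array","items":{"type":"number"}}},"claw":{"type":"number"},"squeeze":{"type":"number"}},"required":["deltas"]}

```bash
mkdir -p pics; ls
cat > h.py <<'E'
import numpy as np, cv2
from station import arm
from scipy.spatial.transform import Rotation as R
def camT(name):
    c=arm.calibration(name)
    if 'T' in c: return c,np.array(c['T'])
    s=arm.get_state(); T=np.eye(4); T[:3,:3]=R.from_euler('xyz',s['ee_rot']).as_matrix(); T[:3,3]=s['eef_pos']
    return c,T@np.array(c['mount'])
def back(name,xy,z):
    c,T=camT(name); K=np.array(c['intrinsics'])
    d=np.linalg.inv(K)@[xy[0],xy[1],1]; d=T[:3,:3]@[d[0],-d[1],-d[2]]; o=T[:3,3]
    return o+d*(z-o[2])/d[2]
def proj(name,p):
    c,T=camT(name); K=np.array(c['intrinsics']); q=np.linalg.inv(T)@np.append(p,1)
    u=K@[q[0],-q[1],-q[2]]; return u[:2]/u[2]
def snap(name,fn):
    im=arm.grab_frame(name); cv2.imwrite('pics/'+fn,im[:,:,::-1]); return im
E
python3 - <<'E'
from h import *
print(arm.get_state(), arm.tcp_to_grasp)
a=snap('side','a.png');b=snap('top','b.png')
cv2.imwrite('pics/ab.png',np.hstack([a,b])[:,:,::-1])
for n in('top','side'):
    c=arm.calibration(n);print({k:np.round(v,3).tolist() if k in('T','intrinsics') else v for k,v in c.items()})
    for t in('knob_center','knob_bore','shaft_tip'):
        z={'knob_center':.043,'knob_bore':.02,'shaft_tip':.085}[t]
        for r in arm.spot_point(t,n): print(n,t,np.round(r['xy'],1),round(r['score'],2),np.round(back(n,r['xy'],z),3))
E
```

```text
pics
{'t': 0.0, 'q': array([-9.03908777e-01,  3.59377358e-01,  1.10391998e-02, -3.78937551e-04,
       -1.22411012e+00, -2.88119389e-01]), 'qd': array([ 3.32099669e-04,  1.53651339e-05,  1.27570693e-03, -6.18962768e-04,
        3.69517596e-04, -1.82900029e-03]), 'joint_efforts': array([ 1.22804955e-03, -5.82709301e+01,  2.93069923e+01,  6.99733436e+00,
        7.13152884e-03, -1.55264620e-04]), 'eef_pos': array([ 0.24953375, -0.6269569 ,  0.40371486]), 'ee_rot': array([ 3.13990757e+00, -1.27909807e-04, -2.76295344e+00]), 'force': array([ 0.22548571, -0.38581648, -0.90879361]), 'moment': array([0.01242804, 0.00410374, 0.00492069]), 'width': 0.08744669940559655} 0.1593
{'intrinsics': [[494.81, 0.0, 286.885], [0.0, 494.81, 207.358], [0.0, 0.0, 1.0]], 'T': [[0.025, 0.999, -0.027, 0.49], [-1.0, 0.025, -0.0, -0.055], [0.0, 0.027, 1.0, 1.132], [0.0, 0.0, 0.0, 1.0]]}
top knob_center [387.3 325.2] 0.97 [ 0.267 -0.281  0.043]
top knob_center [336.4 306.8] 0.65 [ 0.304 -0.169  0.043]
top knob_center [342.8 215.4] 0.63 [ 0.504 -0.178  0.043]
top knob_bore [378.3 320.3] 0.85 [ 0.272 -0.266  0.02 ]
top knob_bore [343.  211.1] 0.66 [ 0.514 -0.181  0.02 ]
top knob_bore [335.7 306.3] 0.57 [ 0.301 -0.17   0.02 ]
top shaft_tip [228.3 170.9] 0.49 [0.592 0.071 0.085]
top shaft_tip [345.1 214.9] 0.24 [ 0.505 -0.178  0.085]
{'intrinsics': [[384.848, 0.0, 282.038], [0.0, 384.848, 206.685], [0.0, 0.0, 1.0]], 'T': [[-0.967, 0.171, -0.188, 0.341], [-0.254, -0.643, 0.723, 0.645], [0.003, 0.747, 0.665, 0.698], [0.0, 0.0, 0.0, 1.0]]}
side knob_center [300.8 179.4] 0.66 [ 0.504 -0.19   0.043]
side knob_center [387.5 178.8] 0.66 [ 0.271 -0.255  0.043]
side knob_center [372.4 200.8] 0.64 [ 0.304 -0.15   0.043]
side knob_center [283.1 343.2] 0.48 [0.428 0.296 0.043]
side knob_bore [387.4 184.8] 0.96 [ 0.268 -0.259  0.02 ]
side knob_bore [296.5 185.4] 0.7 [ 0.516 -0.19   0.02 ]
side shaft_tip [235.6 227.5] 0.5 [0.597 0.074 0.085]
```

Run:
```python
import cv2,numpy as np
a=cv2.imread('pics/b.png'); b=cv2.imread('pics/a.png')
cv2.imwrite('pics/v1.png',cv2.resize(a[90:390,140:460],(800,600) and None,fx=2,fy=2,interpolation=cv2.INTER_CUBIC)[:600,:800])
```

```text
(no output)
```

View pics/v1.png

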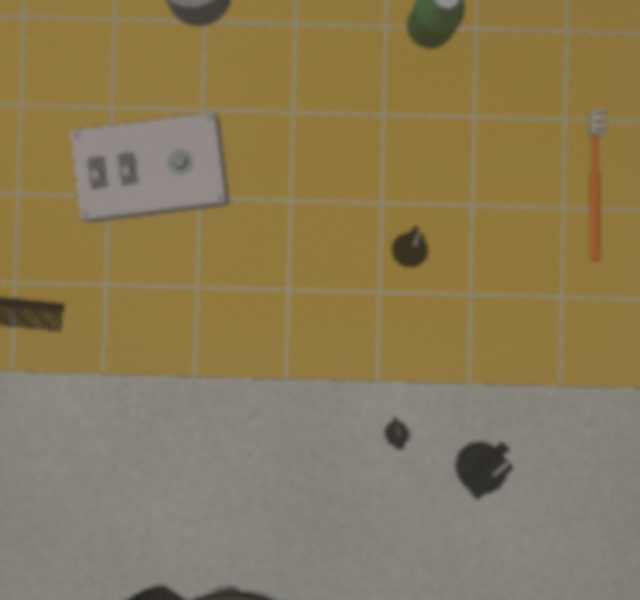

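View pics/a.png

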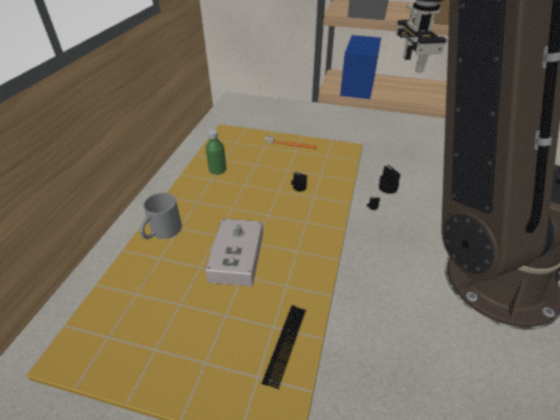

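The side view shows three knobs. The one on the ledge, at about (300,180), is the middle-sized one; the other two stand on the grey work surface. In the top crop the knob is near (410,250) with its line pointing up and slightly right (yaw about -20°). The shaft is near (180,160) and the panel yaw is about +7°. I'll move above the knob for a wrist look.

Request:
move_arm:
  deltas:
    - [17,30,-3,0,0,-2.8]
    - [17,30,-3,0,0,-2.8]
    - [17,30,-3,0,0,-2.8]
    - [17,30,-3,0,0,-2.8]
    - [17,30,-3,0,0,-2.8]
  claw: 0

```text
t: 0.82
eef_pos: [0.335, -0.4757, 0.3896]
ee_rot: [-3.141, 0.0, -3.01]
force: [1.0, -0.5, -0.5]
width: 0.0879
```

Request:
move_arm:
  deltas:
    - [17,30,-3,0,0,-2.8]
    - [17,30,-3,0,0,-2.8]
    - [17,30,-3,0,0,-2.8]
    - [17,30,-3,0,0,-2.8]
    - [17,30,-3,0,0,-2.8]

```text
t: 1.23
eef_pos: [0.42, -0.3256, 0.3749]
ee_rot: [-3.141, 0.001, 3.029]
force: [0.3, -0.5, -0.1]
width: 0.0874
```

Request:
move_arm:
  deltas:
    - [17,30,-3,0,0,-2.8]
    - [17,30,-3,0,0,-2.8]
    - [17,30,-3,0,0,-2.8]
    - [17,30,-3,0,0,-2.8]
    - [0,0,0,0,0,0]

```text
t: 1.65
eef_pos: [0.4898, -0.2034, 0.3624]
ee_rot: [3.141, 0.001, 2.837]
force: [-0.0, -0.7, -0.1]
width: 0.0876
```

Run:
```python
from h import *
s=arm.get_state();print(s['t'],s['eef_pos'],s['ee_rot'],s['q'])
c=arm.calibration('wrist');print({k:np.round(v,3).tolist() for k,v in c.items() if not isinstance(v,str)})
im=snap('wrist','w1.png')
for t,z in(('knob_center',.043),('knob_bore',.02)):
    for r in arm.spot_point(t,'wrist'): print(t,np.round(r['xy'],1),round(r['score'],2),np.round(back('wrist',r['xy'],z),4))
for p in ((.504,-.18,.043),(.524,-.18,.066)): print(proj('wrist',p))
```

```text
1.65 [ 0.48978458 -0.20337313  0.36241561] [3.14096150e+00 7.17698134e-04 2.83655782e+00] [-2.36810260e-02  1.54023738e-01 -3.67194283e-01 -4.69626113e-04
 -1.04871363e+00 -1.85191589e+00]
{'intrinsics': [[293.176, 0.0, 279.634], [0.0, 293.176, 208.062], [0.0, 0.0, 1.0]], 'mount': [[-0.0, 0.967, 0.256, 0.069], [1.0, 0.0, 0.0, -0.001], [0.0, 0.256, -0.967, 0.02], [0.0, 0.0, 0.0, 1.0]]}
knob_center [304.1 210.4] 0.82 [ 0.5075 -0.1861  0.043 ]
knob_center [246.1   5.3] 0.68 [ 0.3096 -0.1828  0.043 ]
knob_bore [301.3 203.1] 0.88 [ 0.5045 -0.1876  0.02  ]
knob_bore [245.9   8.8] 0.79 [ 0.3033 -0.1843  0.02  ]
knob_bore [144.6   5.6] 0.74 [ 0.2716 -0.2765  0.02  ]
[309.60620473 205.82263622]
[317.3864015  230.14430735]
```

View pics/w1.png

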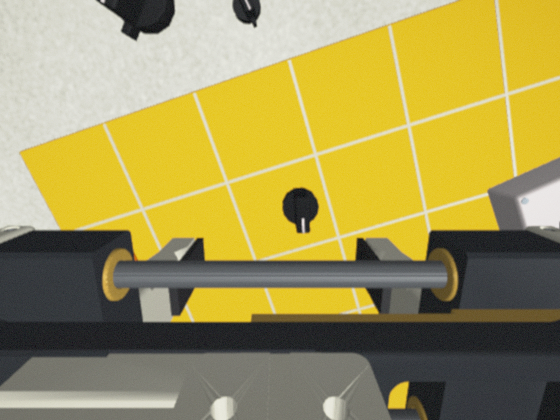

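The wrist view shows the knob at about (301,206). Its pale line runs from about (303,217) to (304,231), nearly along the image column. I'll measure the line direction from the pixels.

Run:
```python
from h import *
im=cv2.imread('pics/w1.png'); c=im[170:250,260:345]
cv2.imwrite('pics/w1z.png',cv2.resize(c,None,fx=7,fy=7,interpolation=cv2.INTER_CUBIC))
g=c.astype(int); sat=g.max(2)-g.min(2); v=g.max(2)
pale=(sat<45)&(v>110)&(np.arange(80)[:,None]>25)&(np.arange(80)[:,None]<64)
ys,xs=np.nonzero(pale); print(sorted(zip(ys+170,xs+260)))
dark=(v<70)&(np.arange(80)[:,None]<66); 
n,l,st,ce=cv2.connectedComponentsWithStats(dark.astype(np.uint8)); print(st,ce+[260,170])
m=arm.masks_of('knob_center','wrist')[0]; print(m['xy'],m['score'])
```

```text
[(np.int64(196), np.int64(326)), (np.int64(196), np.int64(327)), (np.int64(197), np.int64(327)), (np.int64(198), np.int64(327)), (np.int64(198), np.int64(328)), (np.int64(199), np.int64(327)), (np.int64(199), np.int64(328)), (np.int64(200), np.int64(327)), (np.int64(200), np.int64(328)), (np.int64(201), np.int64(328)), (np.int64(201), np.int64(329)), (np.int64(202), np.int64(328)), (np.int64(202), np.int64(329)), (np.int64(203), np.int64(328)), (np.int64(203), np.int64(329)), (np.int64(204), np.int64(329)), (np.int64(205), np.int64(329)), (np.int64(205), np.int64(330)), (np.int64(206), np.int64(329)), (np.int64(206), np.int64(330)), (np.int64(207), np.int64(329)), (np.int64(207), np.int64(330)), (np.int64(208), np.int64(330)), (np.int64(209), np.int64(330)), (np.int64(209), np.int64(331)), (np.int64(210), np.int64(330)), (np.int64(210), np.int64(331)), (np.int64(211), np.int64(331)), (np.int64(212), np.int64(331)), (np.int64(212), np.int64(332)), (np.int64(213), np.int64(331)), (np.int64(213), np.int64(332)), (np.int64(214), np.int64(331)), (np.int64(214), np.int64(332)), (np.int64(2
[... 2110 characters left out ...]
(229), np.int64(304)), (np.int64(229), np.int64(336)), (np.int64(230), np.int64(302)), (np.int64(230), np.int64(303)), (np.int64(230), np.int64(304)), (np.int64(230), np.int64(336)), (np.int64(230), np.int64(337)), (np.int64(231), np.int64(302)), (np.int64(231), np.int64(303)), (np.int64(231), np.int64(304)), (np.int64(231), np.int64(336)), (np.int64(231), np.int64(337)), (np.int64(232), np.int64(301)), (np.int64(232), np.int64(302)), (np.int64(232), np.int64(303)), (np.int64(232), np.int64(304)), (np.int64(232), np.int64(337)), (np.int64(233), np.int64(337))]
[[   0    0   85   80 5817]
 [  24   19   34   43  983]] [[302.33419288 209.93828434]
 [300.02238047 206.90640895]]
[143.1, 14.7] 0.9
```

View pics/w1z.png

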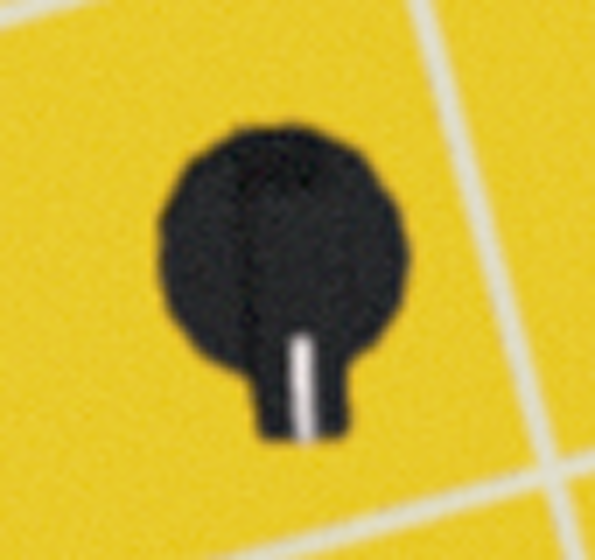

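The zoomed knob shows the bar and pale line pointing down the image, from (302.6,217.8) to (303.6,232.5), with the line's inner end on the knob's axis.

Run:
```python
from h import *
a=back('wrist',(302.6+.2,217.5),.066);b=back('wrist',(303.7,232.5),.066);d=b-a
print(a,b,np.linalg.norm(d),np.degrees(np.arctan2(d[1],d[0])))
s=arm.get_state();print(np.degrees(s['ee_rot']),s['eef_pos'])
# fit skirt circle: top/left/right edges at z=.036 approx: 
print(back('wrist',(300.4,206.5),.036), proj('wrist',np.append(a[:2],.036)))
```

```text
[ 0.50683942 -0.19080348  0.066     ] [ 0.52210202 -0.19433194  0.066     ] 0.015665148863827586 -13.017154729606913
[-1.79995485e+02 -9.76753976e-04  1.62543963e+02] [ 0.487374   -0.20738819  0.3627546 ]
[ 0.50348534 -0.19014402  0.036     ] [300.69157194 209.53629987]
```

Request:
move_arm:
  deltas:
    - [7,7,-24,0,0,1.5]
    - [6,7,-24,0,0,1.5]
    - [6,7,-24,0,0,1.5]
    - [0,0,0,0,0,0]
    - [0,0,0,0,0,0]

```text
t: 2.27
eef_pos: [0.506, -0.187, 0.2899]
ee_rot: [-3.141, -0.003, 2.914]
force: [0.0, 0.6, -0.2]
width: 0.0875
```

Run:
```python
from h import *
s=arm.get_state();print(s['t'],s['eef_pos'],np.degrees(s['ee_rot']),np.abs(s['qd']).max())
im=arm.grab_frame('wrist'); cv2.imwrite('pics/w2.png',im[:,:,::-1])
T0=camT('wrist');import h; h.camT=lambda n:T0
p=proj('wrist',(.5065,-.186,.066)).astype(int);print(p)
y0=p[1]-40;x0=p[0]-50
c=im[y0:y0+110,x0:x0+110].astype(int);v=c.max(2);sat=v-c.min(2)
pale=(sat<45)&(v>110)
n,l,st,ce=cv2.connectedComponentsWithStats(pale.astype(np.uint8));print(st[:8],ce[:8]+[x0,y0])
cv2.imwrite('pics/w2z.png',cv2.resize(im[y0:y0+110,x0:x0+110,::-1],None,fx=5,fy=5,interpolation=cv2.INTER_CUBIC))
for r in arm.spot_point('knob_center','wrist'): print(r['xy'],r['score'],back('wrist',r['xy'],.043))
print('crop',x0,y0)
```

```text
2.2667 [ 0.50596211 -0.18702758  0.28992302] [-1.79951304e+02 -1.58530617e-01  1.66935159e+02] 0.03412650981368273
[282 227]
[[    0     0   110   110 10628]
 [   81     0    29    74   236]
 [   48    47     5    19    75]
 [    0    85   110    13  1136]
 [  101   100     5    10    25]] [[285.5390478  237.77436959]
 [323.06779661 229.43220339]
 [282.46666667 243.36      ]
 [287.08626761 277.64788732]
 [335.28       291.12      ]]
[284.7, 221.9] 0.66 [ 0.50958405 -0.18487977  0.043     ]
crop 232 187
```

View pics/w2z.png

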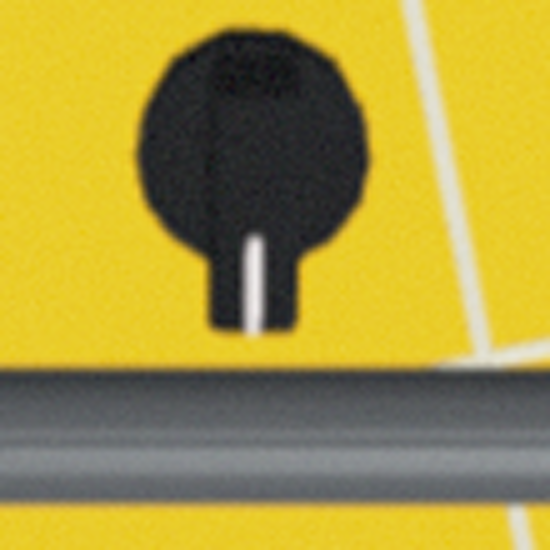

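Knob is under the gripper: the line runs from (283,234) to (282.6,253.6), so it is aligned to within about 1°. I'll descend and grip, with the fingertips kept 2–3 mm above the skirt.

Request:
move_arm:
  deltas:
    - [1,1,-20,0,0,-1]
    - [1,0,-20,0,0,0]
    - [0,0,-20,0,0,0]
    - [0,0,-13,0,0,0]
    - [0,0,0,0,0,0]

```text
t: 2.78
eef_pos: [0.5078, -0.1857, 0.2167]
ee_rot: [-3.141, -0.002, 2.896]
force: [-0.2, 0.3, 0.4]
width: 0.0873
```

Request:
move_arm:
  deltas:
    - [0,0,0,0,0,0]
    - [0,0,0,0,0,0]
    - [0,0,0,0,0,0]
    - [0,0,0,0,0,0]
    - [0,0,0,0,0,0]
  claw: 255
  squeeze: 25

```text
t: 3.2
eef_pos: [0.5088, -0.1852, 0.2186]
ee_rot: [3.141, 0.002, 2.897]
force: [-0.1, -0.5, 0.6]
width: 0.0597
```

Request:
move_arm:
  deltas:
    - [0,0,0,0,0,0]
    - [0,0,0,0,0,0]
    - [0,0,0,0,0,0]
    - [0,0,0,0,0,0]
    - [0,0,0,0,0,0]

```text
t: 3.62
eef_pos: [0.5086, -0.1851, 0.2176]
ee_rot: [-3.142, -0.0, 2.897]
force: [0.0, -1.6, 0.2]
width: 0.0266
```

Request:
move_arm:
  deltas:
    - [0,0,0,0,0,0]
    - [0,0,0,0,0,0]
    - [0,0,0,0,0,0]
    - [0,0,0,0,0,0]
    - [0,0,0,0,0,0]

```text
t: 4.03
eef_pos: [0.5086, -0.1851, 0.2176]
ee_rot: [-3.142, -0.0, 2.897]
force: [-0.7, 0.3, -0.8]
width: 0.014
```

Request:
move_arm:
  deltas:
    - [0,0,10,0,0,0]
    - [0,0,30,0,0,0]
    - [0,0,30,0,0,0]
    - [0,0,30,0,0,0]
    - [0,0,10,0,0,0]

```text
t: 4.45
eef_pos: [0.5096, -0.1854, 0.333]
ee_rot: [3.141, 0.007, 2.898]
force: [1.4, -0.1, 0.4]
width: 0.0139
```

Gripped: the opening is 14 mm, which is the bar's thickness. Now moving beyond the shaft so that the wrist camera sees it, turning towards the panel's yaw on the way.

Request:
move_arm:
  deltas:
    - [17,32,0,0,0,2.6]
    - [17,32,0,0,0,2.6]
    - [17,32,0,0,0,2.6]
    - [17,32,0,0,0,2.6]
    - [17,32,0,0,0,2.6]

```text
t: 4.87
eef_pos: [0.594, -0.0237, 0.3285]
ee_rot: [3.141, 0.001, 3.126]
force: [0.3, -0.6, -0.6]
width: 0.014
```

Request:
move_arm:
  deltas:
    - [17,32,0,0,0,2.6]
    - [17,32,0,0,0,2.6]
    - [16,32,0,0,0,2.6]
    - [0,0,0,0,0,0]
    - [0,0,0,0,0,0]

```text
t: 5.28
eef_pos: [0.644, 0.0727, 0.3274]
ee_rot: [-3.141, -0.001, -3.021]
force: [-0.5, 0.5, -1.0]
width: 0.0134
```

Run:
```python
from h import *
s=arm.get_state();print(s['t'],s['eef_pos'],np.degrees(s['ee_rot']),np.abs(s['qd']).max(),s['q'])
T0=camT('wrist');import h; h.camT=lambda n:T0
im=snap('wrist','w3.png')
for t in('shaft_tip','panel','knob_bore','knob_center'):
  for r in arm.spot_point(t,'wrist'): print(t,r['xy'],r['score'],back('wrist',r['xy'],.085))
print(proj('wrist',(.594,.072,.085)))
```

```text
5.2833 [0.64400619 0.07267847 0.32742301] [-1.79993772e+02 -3.70415616e-02 -1.73062074e+02] 0.035727976828825066 [ 4.12796063e-01  3.70675399e-01 -1.53823814e-01 -9.44888312e-05
 -1.04694756e+00 -1.86245541e+00]
shaft_tip [282.8, 157.3] 0.81 [0.59383648 0.0681716  0.085     ]
panel [317.4, 147.5] 0.78 [0.58358126 0.09281555 0.085     ]
knob_bore [279.9, 237.7] 0.83 [0.65769107 0.07375828 0.085     ]
knob_center [282.9, 254.9] 0.89 [0.6722493  0.07800537 0.085     ]
[287.83698437 158.1414534 ]
```

View pics/w3.png

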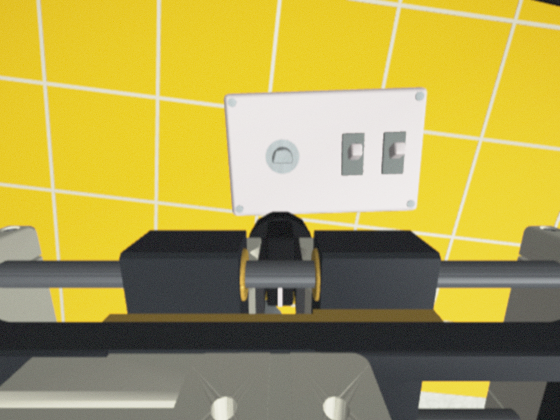

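The wrist picture shows the panel with screws at about (232,102), (420,96), (410,203) and (239,209). The D shaft is at (283,156), flat towards the bottom of the image. The held knob's skirt edge shows at about (280,212). I'll refine with a panel outline fit and a zoom.

Run:
```python
from h import *
im=cv2.imread('pics/w3.png'); g=im.astype(int); v=g.max(2);sat=v-g.min(2)
w=((sat<60)&(v>120)).astype(np.uint8); w=cv2.morphologyEx(w,cv2.MORPH_OPEN,np.ones((7,7)))
n,l,st,ce=cv2.connectedComponentsWithStats(w); k=l[170,300]; m=(l==k).astype(np.uint8)
cn=max(cv2.findContours(m,0,2)[0],key=cv2.contourArea)[:,0,:]
hull=cv2.convexHull(cn); ap=cv2.approxPolyDP(hull,6,True)[:,0]; print(ap)
P=np.array([back('wrist',q,.065) for q in ap]); print(P.round(4))
for i in range(len(ap)):
    d=P[(i+1)%len(ap)]-P[i]; print(np.linalg.norm(d).round(4),np.degrees(np.arctan2(d[1],d[0])).round(2))
a=cv2.resize(im[125:185,245:325],None,fx=5,fy=5,interpolation=cv2.INTER_CUBIC)
b=cv2.resize(im[200:300,220:340],None,fx=3.34,fy=3,interpolation=cv2.INTER_CUBIC)
b=b[:300]; a=cv2.copyMakeBorder(a,0,0,0,max(0,b.shape[1]-a.shape[1]),0);b=cv2.copyMakeBorder(b,0,0,0,max(0,a.shape[1]-b.shape[1]),0)
cv2.imwrite('pics/w3z.png',np.vstack([a,b]))
print(arm.get_state()['eef_pos'])
```

```text
[[425  89]
 [415 208]
 [232 211]
 [226  95]]
[[0.5302 0.1689 0.065 ]
 [0.6243 0.1836 0.065 ]
 [0.6453 0.0281 0.065 ]
 [0.5525 0.0164 0.065 ]]
0.0953 8.85
0.1569 -82.31
0.0935 -172.81
0.1542 98.34
[0.64315999 0.06980665 0.32805859]
```

View pics/w3z.png

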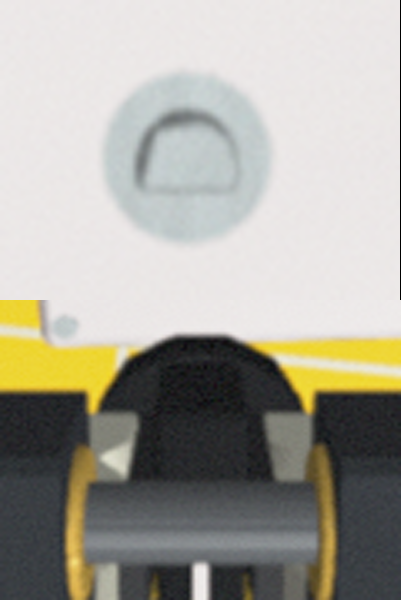

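The zoom shows the D shaft upright with its flat at the bottom (axis at about pixel (282.7,158)), and the knob's skirt front edge at row 211.7. From that the knob is centred in the gripper to about 1 mm. Next I go lower, settle, and measure shaft and knob in one picture.

Request:
move_arm:
  deltas:
    - [-3,-2,-15,0,0,1]
    - [0,0,-15,0,0,0]
    - [0,0,0,0,0,0]
    - [0,0,0,0,0,0]
    - [0,0,0,0,0,0]

```text
t: 5.95
eef_pos: [0.6409, 0.0684, 0.2986]
ee_rot: [-3.141, 0.001, -3.006]
force: [1.0, -0.2, -0.1]
width: 0.0138
```

Request:
move_arm:
  deltas:
    - [0,0,0,0,0,0]
    - [0,0,0,0,0,0]
    - [0,0,0,0,0,0]
    - [0,0,0,0,0,0]
    - [0,0,0,0,0,0]

```text
t: 6.37
eef_pos: [0.6406, 0.0689, 0.2979]
ee_rot: [3.142, 0.0, -3.005]
force: [-0.4, 0.3, -1.0]
width: 0.0137
```

Run:
```python
from h import *
s=arm.get_state();print(s['t'],s['eef_pos'],np.degrees(s['ee_rot']),np.abs(s['qd']).max())
T0=camT('wrist');import h; h.camT=lambda n:T0
im=snap('wrist','w4.png')
for r in arm.spot_point('shaft_tip','wrist'): print(r['xy'],r['score'],back('wrist',r['xy'],.085))
im=im[:,:,::-1]; g=im.astype(int); v=g.max(2);sat=v-g.min(2)
w=((sat<60)&(v>120)).astype(np.uint8); w=cv2.morphologyEx(w,cv2.MORPH_OPEN,np.ones((5,5)))
n,l,st,ce=cv2.connectedComponentsWithStats(w); k=l[170,310]; m=(l==k).astype(np.uint8)
cn=max(cv2.findContours(m,0,2)[0],key=cv2.contourArea)
ap=cv2.approxPolyDP(cv2.convexHull(cn),6,True)[:,0]; P=np.array([back('wrist',q,.065) for q in ap]); print(ap.tolist(),P.round(4).tolist())
for i in range(len(ap)):
    d=P[(i+1)%len(ap)]-P[i]; print(np.linalg.norm(d).round(4),np.degrees(np.arctan2(d[1],d[0])).round(2))
print(P.mean(0)); p=proj('wrist',(.5938,.068,.085)).astype(int);print(p)
x0,y0=p[0]-40,p[1]-40
a=cv2.resize(im[y0:y0+125,x0:x0+80],None,fx=4.8,fy=4.8,interpolation=cv2.INTER_CUBIC)
cv2.imwrite('pics/w4z.png',a);print(x0,y0)
```

```text
6.3667 [0.64062818 0.06893226 0.29791319] [ 1.79995185e+02  2.09619057e-02 -1.72191804e+02] 0.0026227932911348497
[288.7, 165.4] 0.82 [0.59288051 0.06764679 0.085     ]
[[452, 92], [435, 225], [233, 229], [225, 95]] [[0.5309, 0.1713, 0.065], [0.6247, 0.1855, 0.065], [0.6488, 0.0333, 0.065], [0.5537, 0.0188, 0.065]]
0.0949 8.62
0.1541 -81.0
0.0962 -171.3
0.1542 98.51
[0.58954878 0.1022188  0.065     ]
[289 166]
249 126
```

View pics/w4z.png

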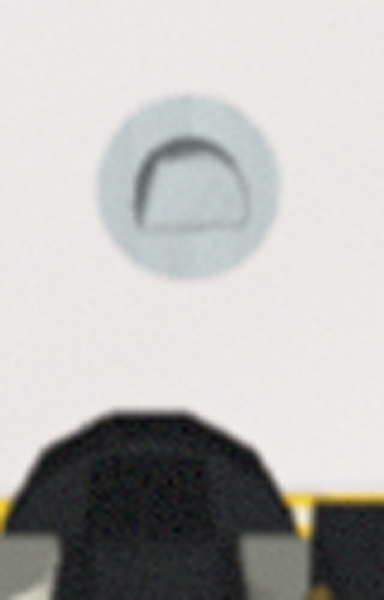

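The zoom shows the collar circle centred on (188,187) in the crop, the D shaft's flat at the bottom (row 230), and the knob skirt's front edge at row 410. Now to compare these estimates.

Run:
```python
from h import *
s=arm.get_state(); yaw=s['ee_rot'][2]; print(s['eef_pos'],np.degrees(yaw))
f=lambda x,y:(249+x/4.8-.4,126+y/4.8-.4)
print('collar',back('wrist',f(188,187),.065), back('wrist',f(188,187),.067))
fl=back('wrist',f(192,230),.085); u=np.array([np.cos(.15),np.sin(.15),0]); print('flat',fl,'axis 3.5:',fl-u*.0035,'2.5:',fl-u*.0025)
tip=s['eef_pos'][2]-.1976
e=back('wrist',f(148,410),tip); print('skirt edge',e,'centre',e+.02*np.array([np.cos(yaw+np.pi),np.sin(yaw+np.pi),0]))
e=back('wrist',f(148,440),tip+.016); print('skirt top edge',e,'ctr',e+.02*np.array([np.cos(yaw+np.pi),np.sin(yaw+np.pi),0]))
```

```text
[0.64059562 0.06892887 0.29773664] -172.19095201233938
collar [0.59446825 0.0677844  0.065     ] [0.59425286 0.06769958 0.067     ]
flat [0.59805319 0.06831862 0.085     ] axis 3.5: [0.59459249 0.06779559 0.085     ] 2.5: [0.59558126 0.06794502 0.085     ]
skirt edge [0.62011696 0.06525704 0.10013664] centre [0.63993149 0.06797448 0.10013664]
skirt top edge [0.61942665 0.06517667 0.11613664] ctr [0.63924118 0.06789411 0.11613664]
```

Shaft axis is at about (0.5945, 0.068). The relative shift to the knob is about (-45.5, -0.5) mm with +0.6° of yaw. Moving over it, then descending in small force-checked steps.

Request:
move_arm:
  deltas:
    - [-15,0,0,0,0,0.6]
    - [-15,0,0,0,0,0]
    - [-15.5,-0.5,0,0,0,0]
    - [0,0,-5,0,0,0]
    - [0,0,-5,0,0,0]

```text
t: 6.88
eef_pos: [0.5948, 0.0685, 0.2881]
ee_rot: [3.141, 0.001, -2.994]
force: [-0.1, -0.0, 0.4]
width: 0.0138
```

Request:
move_arm:
  deltas:
    - [0,0,0,0,0,0]
    - [0,0,0,0,0,0]
    - [0,0,-2,0,0,0]
    - [0,0,-2,0,0,0]
    - [0,0,0,0,0,0]

```text
t: 7.3
eef_pos: [0.5952, 0.0683, 0.283]
ee_rot: [-3.141, -0.001, -2.995]
force: [0.1, 0.6, -0.3]
width: 0.0138
```

Request:
move_arm:
  deltas:
    - [0,0,-1,0,0,0]
    - [0,0,-1,0,0,0]
    - [0,0,-1,0,0,0]
    - [0,0,0,0,0,0]
    - [0,0,0,0,0,0]

```text
t: 7.72
eef_pos: [0.5952, 0.0684, 0.2807]
ee_rot: [3.142, 0.0, -2.995]
force: [0.4, -0.1, -1.1]
width: 0.0139
```

Request:
move_arm:
  deltas:
    - [0,0,-1,0,0,0]
    - [0,0,-1,0,0,0]
    - [0,0,-1,0,0,0]
    - [0,0,0,0,0,0]
    - [0,0,0,0,0,0]

```text
t: 8.13
eef_pos: [0.5953, 0.0685, 0.2777]
ee_rot: [3.141, 0.001, -2.995]
force: [1.4, -0.1, -1.3]
width: 0.0138
```

Request:
move_arm:
  deltas:
    - [0,0,-1,0,0,0]
    - [0,0,-1,0,0,0]
    - [0,0,-1,0,0,0]
    - [0,0,-1,0,0,0]
    - [0,0,0,0,0,0]

```text
t: 8.55
eef_pos: [0.5953, 0.0684, 0.2736]
ee_rot: [3.142, 0.0, -2.995]
force: [2.8, 1.1, -1.2]
width: 0.014
```

Run:
```python
from h import *
s=arm.get_state();print(s['eef_pos'],s['force'],s['moment'])
im=snap('side','s2.png')
cv2.imwrite('pics/s2z.png',cv2.resize(im[190:300,180:290,::-1],None,fx=5,fy=5,interpolation=cv2.INTER_CUBIC))
```

```text
[0.59526003 0.06843705 0.27357748] [ 2.76309937  1.09250234 -1.16406315] [ 0.11097855 -1.19200386  0.03808174]
```

View pics/s2z.png

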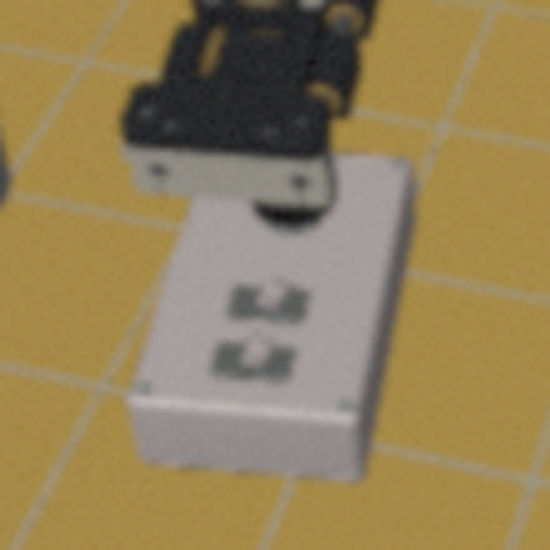

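The side view shows the knob low over the panel on the shaft, skirt around (290,215) in the crop; about 9 mm engaged. There is a small +x side load, so I'll give way a little in x and press on.

Request:
move_arm:
  deltas:
    - [0.6,0.2,0,0,0,0]
    - [0,0,-1,0,0,0]
    - [0,0,-1,0,0,0]
    - [0,0,-1,0,0,0]
    - [0,0,0,0,0,0]
  squeeze: 40

```text
t: 9.02
eef_pos: [0.5956, 0.0685, 0.2705]
ee_rot: [-3.142, -0.0, -2.995]
force: [0.5, 1.3, 1.6]
width: 0.014
```

Request:
move_arm:
  deltas:
    - [0,0,-1,0,0,0]
    - [0,0,-1,0,0,0]
    - [0,0,-1,0,0,0]
    - [0,0,0,0,0,0]
    - [0,0,0,0,0,0]

```text
t: 9.43
eef_pos: [0.5955, 0.0685, 0.2677]
ee_rot: [-3.142, -0.0, -2.995]
force: [-0.8, -0.6, 4.3]
width: 0.0139
```

Request:
move_arm:
  deltas:
    - [0,0,-1,0,0,0]
    - [0,0,-1,0,0,0]
    - [0,0,-0.6,0,0,0]
    - [0,0,0,0,0,0]
    - [0,0,0,0,0,0]

```text
t: 9.85
eef_pos: [0.5956, 0.0685, 0.265]
ee_rot: [-3.141, -0.0, -2.995]
force: [-1.8, -0.4, 5.3]
width: 0.0138
```

Request:
move_arm:
  deltas:
    - [0,0,-0.5,0,0,0]
    - [0,0,0,0,0,0]
    - [0,0,0,0,0,0]
    - [0,0,0,0,0,0]
    - [0,0,0,0,0,0]

```text
t: 10.27
eef_pos: [0.5956, 0.0685, 0.2646]
ee_rot: [-3.142, -0.0, -2.995]
force: [-2.6, 0.5, 5.8]
width: 0.0136
```

Request:
move_arm:
  deltas:
    - [0,0,-0.5,0,0,0]
    - [0,0,0,0,0,0]
    - [0,0,0,0,0,0]
    - [0,0,0,0,0,0]
    - [0,0,0,0,0,0]

```text
t: 10.68
eef_pos: [0.5956, 0.0685, 0.2645]
ee_rot: [-3.141, -0.0, -2.995]
force: [-4.2, 0.3, 8.7]
width: 0.0137
```

The stop is reached: z no longer moves at 0.2645 m (expected 0.2646), and the force has risen past 6 N. A small sideways relief and a last check.

Request:
move_arm:
  deltas:
    - [-0.3,0,0,0,0,0]
    - [0,0,0,0,0,0]
    - [0,0,0,0,0,0]
    - [0,0,0,0,0,0]
    - [0,0,0,0,0,0]

```text
t: 11.1
eef_pos: [0.5955, 0.0685, 0.2645]
ee_rot: [-3.141, 0.0, -2.995]
force: [-3.4, 0.5, 7.9]
width: 0.0137
```

Run:
```python
from h import *
s=arm.get_state();print(s['eef_pos'],s['force'],s['width'])
im=snap('side','s3.png')
cv2.imwrite('pics/s3z.png',cv2.resize(im[120:300,120:340,::-1],None,fx=3,fy=3,interpolation=cv2.INTER_CUBIC))
```

```text
[0.59547871 0.06851887 0.26454544] [-3.42132578  0.46221962  7.91054297] 0.013744275510633834
```

View pics/s3z.png

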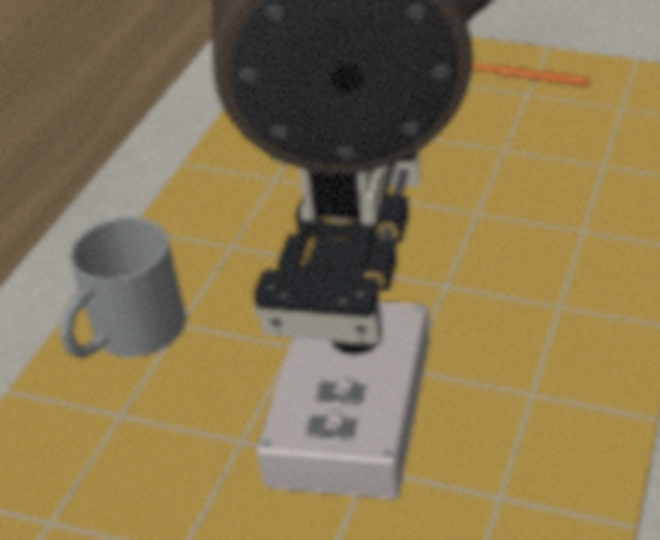

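The knob (crop (352,340)) sits close on the panel's top under the gripper, and the mug is untouched. I'm handing in.

```bash
python3 -c "
from station import arm
print(arm.job_done())"
```

```text
the job is handed in; nothing more can be done
None
```

I gripped the middle-sized knob on the ledge by its finger bar and turned it about 22° to match the shaft's flat. I then pushed it home on the D shaft and pressed knob and shaft in to the stop. The job was handed in after about 11 s, with the knob still held at a 40 N grip.

**Last checks:**
- **Height:** the tool stopped at z = 0.2645 m, where 0.2646 m was worked out for fully home and fully in.
- **Force:** the spring pushed back from about 0.2705 m. At the stop the push was about 8 N, more than the 6 N the spring needs.
- **Grip:** the finger opening was 13.7 mm, against a 14 mm bar.
- **Not fully relieved:** a sideways load of about 3.4 N in x remained, which suggests the knob sits a fraction of a millimetre off inside the bore's play.
- **Not seen directly:** the last side picture shows the knob low on the panel and the mug in place. The bottle and comb were not in that crop. I did not see the fan running, and handing in gave no verdict.

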